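Unlatch, crank down and relatch the bench cookie press

TASK

Make one pressing with the bench cookie press: push the latch handle over past its click to free the drive, wind the crank clockwise (seen from above) by its wooden grip until the plunger is all the way down and the crank stops, then push the latch handle back past its click to where it started. Keep the cake stand, cupcake tower and spoon crock standing where they are, and let go at the end.

Things in the scene. Friction and masses are not known exactly. Their poses are not given: they have to be found in the camera images.
- press: Bare-metal bench cookie press, fixed. Origin on the crank's vertical axis at slab level, z up. Base 150 (x) by 210 mm (y -135 to 75), 16 high; clear barrel 64 mm across, cap 76 mm across, top at 162; crank hub 60 mm across, crank arm top at 198. Knob column 44 mm across at y = -80 mm; from it a 20 mm thick detent tube sticks out to x = 61 mm at height 130, below the handle.
- knob_axis (a point): Top centre of the latch knob (48 mm across, 40 mm high, top 189 mm above the slab), on the knob's vertical axis.
- handle_mid (a point): Point on the latch knob's flat upright handle, 85 mm from the knob's axis, 171 mm above the slab, in the middle of the blade. The handle runs straight out from the axis to 115 mm, is 12 mm thick and 36 mm high (153 to 189 mm above the slab), with free space below. This point's x axis points outwards along the handle, z up.
- latch (a joint): Latch knob angle (rad), growing counter-clockwise seen from above. 0 = latched (handle 0.6 rad clockwise of the press's -y direction), 1.2 = free (0.6 rad counter-clockwise of it); both are hard stops. A sprung detent has its hump at 0.6: the knob resists with up to about 0.5 N m (6 N at handle_mid), most at the stop and less towards the hump, snaps on by itself to the other stop after it, and springs back if let go earlier.
- crank (a joint): Crank angle (rad), growing clockwise seen from above, from 0 (plunger up) to 8.7 (hard stop, plunger all the way down: about 1.3 turns from the start). It turns with light friction (2 to 4 N at the grip) and stays where it is left. At 0 the arm points 170 degrees counter-clockwise of the press's x axis. While the latch is on, a stop pin blocks it at about 1.0; it must not be forced.
- crank_grip (a point): Middle of the upright wooden crank grip, which spins freely on its own vertical pin, 60 mm from the crank's axis and 236 mm above the slab. The grip is 27 mm across at the middle and 66 mm high (200 to 266 mm above the slab); the flat crank arm (20 mm wide) passes just below it, its top 198 mm above the slab.
- plunger (a joint): Plunger travel (m), downwards, seen through the clear barrel: 0.008 m for each radian of the crank, 0.07 m when all the way down.
- cake_stand: White ceramic cake stand, loose: round plate 170 mm across, 94 mm high, foot 110 mm across. Origin at the centre of its underside. Leave it.
- cupcake_tower: White plastic stacked cupcake tower, loose: three round tiers 120, 100 and 80 mm across at 8, 66 and 121 mm, top of stem 155 mm high. Origin at the centre of its underside. Leave it.
- spoon_crock: Terracotta crock, 100 mm across and 120 mm high, loose, holding three wooden spoons fixed in it that reach 223 mm high and stay within 50 mm of its axis. Origin at the centre of its underside. Leave it.
Mind the look-alikes: they are no part of the job. Leave any blue or purple look-alike of the cake_stand alone. There is more than one size of the spoon_crock; the job needs the smaller.

How it is judged:
By the outcome, as a careful person would: the job done as asked, in the order asked, and still so for the second after the job is handed in, with the robot touching nothing.
It also fails if it takes over 66 s, if anything falls off the work surface, if the arm or the gripper's body presses on something with over 40 N, if the wrist force passes 120 N, or if a joint passes its speed limit or range.

ROBOT

A 6-joint arm with a two-finger parallel gripper is mounted at the origin on the work surface. World frame = base frame: x ahead of the robot, y to its left, z up, the work surface at z = 0. Lengths are in m, angles in rad, forces in N, time in s.
With the tool pointing down it reaches from about 0.35 to 0.875 m from the base axis. Payload 15.5 kg.
Tool frame: the origin (TCP) lies at the very end of the fingers, on their centre line; the grasp point (between the pads) lies 19 mm behind it (grasp_offset is the distance from the TCP to the grasp point, in m); z points along the fingers, y is the line along which they close (so a half turn about z gives the same grasp; the last joint's range is limited). The gripper opens to 85 mm and grips with 20 to 120 N. Pads are 22 mm wide; open, the fingers measure 114 mm over their backs; the gripper's body (76 mm by 85 mm) begins 54 mm behind the grasp point. The pads swing forward as they close: fully open they stand 13 mm farther back than shut.
Start: joints at [-1.359, 0.494, 1.345, -0, 1.302, -0.096], TCP at [0.189, -0.596, 0.209] pointing down, gripper open.
Joint ranges: [-2.91, 2.91], [-0.82, 2.16], [0.22, 2.67], [-1.22, 4.37], [0.12, 2.79], [-3.08, 3.08]. Speed limits (rad/s): [1.89, 1.89, 2.57, 3.01, 3.01, 3.01].

INTERFACE

Orientations are given as a unit quaternion [w, x, y, z].
In Python, from station import get_obs, snapshot, camera_info, hand_in, boxes_of, place_of, grasp_offset gives the robot as it stands. The module is installed in compiled form; this text tells all that it offers.
- The arm moves only by the shell command python3 -m pendant 'ROWS' [FORCE]. ROWS is a JSON object of lists of equal length, an entry for each row: "slide": the shift along the world's x, y, z in mm, a list of three; "spin": the turn about the world's z in rad; "grip": the opening in per cent of the stroke, from 0 (shut) to 100 (fully open). In form: {"slide": [[dx, dy, dz], ...], "spin": [spin, ...], "grip": [grip, ...]}. A call has 1 to 8 rows; each row is the pose to reach, as a shift and turn from the pose commanded when the call began; what a row does not reach only later rows make up. A row lasts 1/12 s, in which the tool goes at most 41.7 mm and 7.16 degrees, less where a joint would pass 70% of its speed; a pose out of reach is approached as far as the arm can. A call with a gripper value outside its range is refused whole. The fingers move at their own pace and stop on an object; FORCE is the grip in N (left out, the last holds). Time passes only in rows, so rows that repeat a pose let the fingers close. It gives the time, the measured TCP pose, the force, the opening and the grip force at its end, in the units of the state.
- get_obs(): the state, without advancing time (a new reading comes with each control period).
- snapshot(name): name is "scene" or "top" or "wrist"; returns (picture, depth): 420x560x3 uint8, blue, green, red; 420x560 float32, m along the optical axis (not along the pixel's ray), 0 where there is no reading.
- camera_info(name): a dict with "vfov" (degrees; the focal length in pixels is half the picture's height over the tangent of half this angle, whatever the lens; pixels are square), "cx", "cy" (the principal point, pixels), "k1" (the pictures are not rectified: a ray, as slopes to the right and down, at radius r is drawn at 1 + k1 r^2 times it, then the intrinsics apply), "R" (3x3) and "t" (3): a world point X has camera coordinates R X + t. Camera axes: x right, y down, z forward; pixel columns grow to the right and rows downward; lengths in m; the calibration is good to about 2 mm. A picture is of the moment at which its call begins: read the wrist's pose just before it. camera_info takes no time and is no camera call; for the wrist camera it gives the pose at the moment of the call.
- hand_in(): hands the job in; it is judged then, once.
Trained networks look in the newest picture that a camera, given by its name, has taken for a name from the list of things; names that differ only in an ending like _2 or _b are one class to them, and where a whole thing is asked for, a point or a joint stands for the part that bears it (a point fixed in the world has none). Each returns a list of dicts, best first, with "score" (0 to 1); they miss things now and then, are a little off and sometimes report something else, mostly with a low value. They report only what shows in the picture. A call takes as long as a camera call. They do not tell look-alikes from the thing itself.
- boxes_of(camera, label): "extent" ([left, top, width, height] in pixels, round what is visible of it).
- place_of(camera, label): "xy" ([column, row] in pixels: a listed point, or the origin of a listed thing).
The state is a dict: "time": time; "joint_positions": joint angles; "qvel": joint speeds; "effort": joint torques, N m; "tcp_pos": TCP position; "orientation": TCP orientation; "wrist_force": force on the tool from outside, world axes, zero at the start; "wrist_torque": the same for the moment, N m; "width": finger opening in m; "grip_force": force on a finger pad.
Only numpy, scipy, OpenCV 4.12 (cv2) and the standard library are available. Lean on these libraries where they do the work, as an engineer would, in place of code of your own. Each camera call takes 0.05 s, during which the arm holds its last target. There are 200 camera calls.

## Working session

There is one attempt and no reset: what is moved stays moved. The work goes in short steps, Python scripts to look and compute and a shell command to move; the robot and the scene stay as the last step left them, time stands still between calls to the robot, and variables do not carry over. Pictures are saved under pics/ and viewed, at most 10 in all, crops included, and the job is handed in when it is done.

```bash
mkdir -p pics; cat > h.py <<'E'
import numpy as np, cv2
from station import *
def ray(c,uv):
    i=camera_info(c); f=210/np.tan(np.radians(i["vfov"])/2)
    K=np.array([[f,0,i["cx"]],[0,f,i["cy"]],[0,0,1]])
    d=np.array([(uv[0]-i["cx"])/f,(uv[1]-i["cy"])/f]); s=d.copy()
    for _ in range(20): s=d/(1+i["k1"]*(s@s))
    R=np.array(i["R"]);t=np.array(i["t"])
    return -R.T@t, R.T@np.array([s[0],s[1],1])
def at_z(c,uv,z):
    o,d=ray(c,uv); return o+d*(z-o[2])/d[2]
def at_d(c,uv,D):
    o,d=ray(c,uv); return o+d*D
E
python3 - <<'E'
from h import *
ims=[]
for c in("scene","top"):
    p,d=snapshot(c); cv2.imwrite(f"pics/{c}0.png",p); np.save(f"pics/{c}0.npy",d)
    for l in("press","knob_axis","handle_mid","crank_grip","cake_stand","cupcake_tower","spoon_crock"):
        for r in place_of(c,l)[:3]:
            u=np.array(r["xy"]); z=dict(press=0,knob_axis=.189,handle_mid=.171,crank_grip=.236).get(l,0)
            print(c,l,round(r["score"],2),u.round(),at_z(c,u,z).round(3))
o=get_obs();print(o["time"],o["tcp_pos"],o["orientation"],grasp_offset if not callable(grasp_offset) else grasp_offset())
E
```

```text
scene press 0.91 [284. 228.] [0.546 0.009 0.   ]
scene knob_axis 0.6 [251. 179.] [ 0.52  -0.076  0.189]
scene handle_mid 0.61 [230. 170.] [ 0.448 -0.126  0.171]
scene crank_grip 0.72 [296. 158.] [0.51  0.051 0.236]
scene cake_stand 0.76 [243. 271.] [ 0.681 -0.135  0.   ]
scene cake_stand 0.68 [153. 257.] [ 0.576 -0.381  0.   ]
scene cake_stand 0.56 [356. 297.] [0.832 0.145 0.   ]
scene cupcake_tower 0.81 [204. 203.] [ 0.385 -0.212  0.   ]
scene spoon_crock 0.88 [386. 210.] [0.54  0.333 0.   ]
scene spoon_crock 0.72 [347. 246.] [0.653 0.173 0.   ]
top press 0.92 [282. 233.] [0.555 0.008 0.   ]
top press 0.18 [331. 271.] [ 0.45  -0.132  0.   ]
top knob_axis 0.72 [310. 241.] [ 0.526 -0.064  0.189]
top knob_axis 0.72 [361. 295.] [ 0.401 -0.191  0.189]
top handle_mid 0.58 [333. 270.] [ 0.459 -0.123  0.171]
top crank_grip 0.4 [261. 251.] [0.499 0.051 0.236]
top cake_stand 0.95 [238. 133.] [0.838 0.145 0.   ]
top cake_stand 0.75 [336. 191.] [ 0.677 -0.143  0.   ]
top cake_stand 0.68 [418. 225.] [ 0.587 -0.376  0.   ]
top cupcake_tower 0.74 [359. 295.] [ 0.386 -0.211  0.   ]
top spoon_crock 0.82 [162. 237.] [0.534 0.347 0.   ]
top spoon_crock 0.67 [223. 200.] [0.644 0.178 0.   ]
0.8 [ 0.18936318 -0.59563945  0.20891465] [ 3.78861188e-05  9.88181230e-01  1.53290100e-01 -3.80084801e-06] 0.0187
```

View pics/scene0.png

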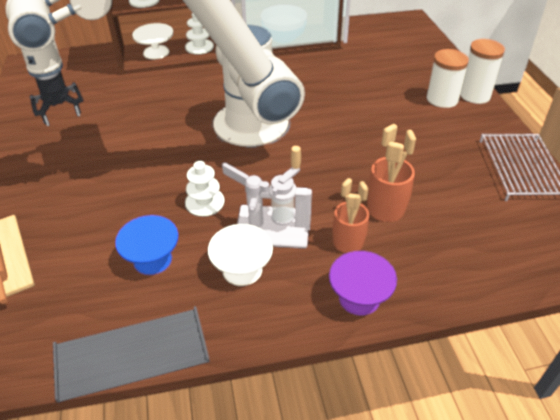

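View pics/top0.png

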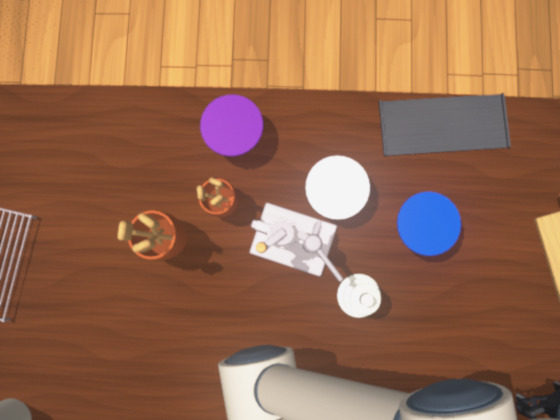

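The press at scene (284,228) / top (290,238) is the only one of its kind. Its latch handle runs towards the tower at top (333,270), and the wooden grip is at top (261,247).

Look-alikes in the top view:
- **Stands:** white (337,188) is the one named. Blue (428,224) and purple (231,125) are to be left alone.
- **Crocks:** small (216,196) is the one named. The larger one is at (152,236).

I'll go above the press for a close look.

```bash
python3 -m pendant '{"slide":[[0,0,40],[0,10,80],[10,40,120],[30,70,150],[50,105,180],[70,140,200],[90,175,220],[110,210,230]],"spin":[0,0,0,0,0,0,0,0],"grip":[100,100,100,100,100,100,100,100]}' 25
python3 -m pendant '{"slide":[[22,40,0],[44,80,0],[66,120,0],[88,160,0],[110,200,0],[150,280,0],[190,330,0],[190,330,0]],"spin":[0,0,0,0,0,0,0,0],"grip":[100,100,100,100,100,100,100,100]}'
python3 -m pendant '{"slide":[[0,0,0],[0,0,0],[0,0,0],[0,0,0]],"spin":[0,0,0,0],"grip":[100,100,100,100]}'
python3 - <<'E'
from h import *
c="wrist"
p,d=snapshot(c); cv2.imwrite("pics/w0.png",p); np.save("pics/w0.npy",d)
i=camera_info(c); print(np.round(-np.array(i["R"]).T@i["t"],3))
for l in("press","knob_axis","handle_mid","crank_grip"):
    for r in place_of(c,l)[:2]:
        u=np.array(r["xy"]); z=dict(press=0,knob_axis=.189,handle_mid=.171,crank_grip=.236).get(l,0)
        print(l,round(r["score"],2),u.round(),at_z(c,u,z).round(4))
print(get_obs()["time"])
E
```

```text
time: 1.47
tcp_pos: [0.2865, -0.4078, 0.4312]
orientation: [0.001, 0.988, 0.153, 0.0]
wrist_force: [1.2, 0.5, 0.4]
width: 0.0856
grip_force: 0.0
time: 2.13
tcp_pos: [0.4507, -0.117, 0.4297]
orientation: [0.0, 0.988, 0.153, 0.0]
wrist_force: [0.7, -1.9, 0.5]
width: 0.0854
grip_force: 0.0
time: 2.47
tcp_pos: [0.4498, -0.12, 0.4293]
orientation: [0.0, 0.988, 0.153, -0.0]
wrist_force: [0.5, 0.3, -0.0]
width: 0.0856
grip_force: 0.0
[ 0.518 -0.099  0.595]
press 0.79 [226.  97.] [0.5401 0.0039 0.    ]
handle_mid 0.74 [280. 180.] [ 0.4516 -0.1257  0.171 ]
crank_grip 0.83 [139.  96.] [0.504  0.0548 0.236 ]
2.7167
```

View pics/w0.png

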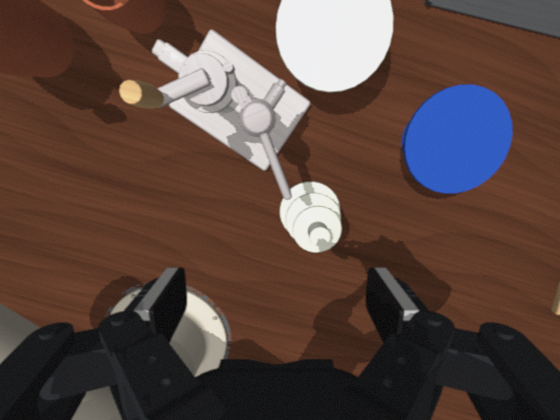

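The wrist view shows the press close up: knob top (259,117), handle tip (287,197), crank hub (207,80), grip top (131,92), and base corners at about (212,30), (310,105) and (266,169). The tower's tip is at (319,237). This confirms the choice. Next I'll fit the axes from depth.

```bash
python3 - <<'E'
from h import *
c="wrist"; d=np.load("pics/w0.npy")
P=lambda u,z: at_z(c,np.array(u,float),z).round(4)
for n,u,z in [("c1",(212,30),.016),("c2",(310,105),.016),("c3",(266,169),.016),("knob",(259,116),.189),("tip",(287,197),.189),("griptop",(131,92),.266)]: print(n,P(u,z))
X=np.array([at_d(c,(u,v),d[v,u]) for v in range(20,215) for u in range(110,320) if d[v,u]>0])
def circ(Q):
    (x,y),r=cv2.minEnclosingCircle(Q[:,:2].astype(np.float32)); return round(x,4),round(y,4),round(r,4),len(Q)
near=lambda Q,p,r: Q[np.hypot(*(Q[:,:2]-p).T)<r]
k=near(X[(X[:,2]>.183)&(X[:,2]<.195)],(.525,-.07),.14)
print("z hist",np.histogram(X[:,2],bins=np.arange(.12,.29,.01)))
print("knob circ",circ(near(k,(.525,-.07),.03)))
h=k[(np.hypot(*(k[:,:2]-(.525,-.07)).T)>.04)&(k[:,0]<.51)&(k[:,1]<-.08)]
print("handle mean",h.mean(0).round(4),cv2.fitLine(h[:,:2].astype(np.float32),2,0,.01,.01).ravel(),len(h))
g=X[X[:,2]>.255]; print("grip",circ(g),g.mean(0).round(4))
a=X[(X[:,2]>.194)&(X[:,2]<.204)]; print("arm",circ(a),a.mean(0).round(4),cv2.minAreaRect(a[:,:2].astype(np.float32)*1000))
E
```

```text
c1 [0.6344 0.0509 0.016 ]
c2 [ 0.5723 -0.1451  0.016 ]
c3 [ 0.4395 -0.1035  0.016 ]
knob [ 0.5242 -0.074   0.189 ]
tip [ 0.4353 -0.1404  0.189 ]
griptop [0.5062 0.0503 0.266 ]Traceback (most recent call last):
  File "<stdin>", line 5, in <module>
  File "h.py", line 13, in at_d
    o,d=ray(c,uv); return o+d*D
        ~~~^^^^^^
  File "h.py", line 4, in ray
    i=camera_info(c); f=210/np.tan(np.radians(i["vfov"])/2)
ValueError: time passes only in moves, steps and waits
```

```bash
sed -i 's/^def ray/C={}\ndef ray/; s/i=camera_info(c); f/i=C.setdefault(c,camera_info(c)) if c not in C else C[c]; f/' h.py; python3 - <<'E'
from h import *
c="wrist"; d=np.load("pics/w0.npy")
X=np.array([at_d(c,(u,v),d[v,u]) for v in range(20,215) for u in range(110,320) if d[v,u]>0])
near=lambda Q,p,r: Q[np.hypot(*(Q[:,:2]-p).T)<r]
def circ(Q):
    (x,y),r=cv2.minEnclosingCircle(Q[:,:2].astype(np.float32)); return round(x,4),round(y,4),round(r,4),len(Q)
sl=lambda a,b: X[(X[:,2]>a)&(X[:,2]<b)]
print(np.histogram(X[:,2],bins=np.arange(.12,.29,.01))[0])
k=sl(.183,.195); print("knob",circ(near(k,(.523,-.074),.028)))
h=k[(np.hypot(*(k[:,:2]-(.523,-.074)).T)>.04)&(k[:,0]<.51)&(k[:,1]<-.08)]
print("handle",h.mean(0).round(4),cv2.fitLine(h[:,:2].astype(np.float32),2,0,.01,.01).ravel(),len(h))
g=sl(.258,.275); print("grip",circ(g),g.mean(0).round(4))
for a,b in((.156,.168),(.168,.19),(.193,.204)):
    q=near(sl(a,b),(.546,.002),.045); print(a,circ(q),q.mean(0).round(4))
E
```

```text
[ 130  298   95  689  643  129 3315 1089   32   38   76   85  119  126
  492    0]
knob (0.5207, -0.0717, 0.0278, 1011)
handle [ 0.4625 -0.1186  0.1884] [ 0.7781409   0.6280898   0.4624746  -0.11861226] 488
grip (0.5063, 0.0514, 0.0123, 518) [0.5064 0.0498 0.2653]
0.156 (0.5461, 0.0022, 0.0446, 674) [ 0.5404 -0.004   0.1618]
0.168 (0.5375, -0.0036, 0.0411, 1728) [ 0.5474 -0.0033  0.1855]
0.193 (0.5334, 0.0177, 0.0255, 744) [0.5338 0.0176 0.1978]
```

Fitted positions (m):
- **Knob axis:** (.523,-.072)
- **Crank axis:** about (.546,.003)
- **Grip:** (.506,.050), so the crank starts at about 0.4 rad
- **Handle heading:** -141°

I'll push the handle with shut fingers, coming down on its robot side first.

```bash
python3 -m pendant '{"slide":[[-6,14,-20],[-12,28,-50],[-12,28,-80],[-12,28,-110],[-12,28,-140],[-12,28,-150],[-12,28,-150],[-12,28,-150]],"spin":[0,0,0,0,0,0,0,0],"grip":[0,0,0,0,0,0,0,0]}' 25
python3 -m pendant '{"slide":[[0,0,-20],[0,0,-40],[0,0,-60],[0,0,-80],[0,0,-100],[0,0,-119],[0,0,-119],[0,0,-119]],"spin":[0,0,0,0,0,0,0,0],"grip":[0,0,0,0,0,0,0,0]}'
python3 - <<'E'
import numpy as np
k=np.array([523,-72])
s=np.array([438,-92])
for p in range(-167,-92,6):
    a=np.radians(p); print(p,(k+87*np.array([np.cos(a),np.sin(a)])-s).round())
E
```

```text
time: 3.38
tcp_pos: [0.4382, -0.0914, 0.2795]
orientation: [-0.0, 0.988, 0.153, -0.0]
wrist_force: [0.0, 0.4, 0.4]
width: 0.0003
grip_force: 0.0
time: 4.05
tcp_pos: [0.4388, -0.0914, 0.1611]
orientation: [0.0, 0.988, 0.153, 0.0]
wrist_force: [-0.8, -0.2, 1.1]
width: -0.0003
grip_force: 0.0
-167 [0. 0.]
-161 [ 3. -8.]
-155 [  6. -17.]
-149 [ 10. -25.]
-143 [ 16. -32.]
-137 [ 21. -39.]
-131 [ 28. -46.]
-125 [ 35. -51.]
-119 [ 43. -56.]
-113 [ 51. -60.]
-107 [ 60. -63.]
-101 [ 68. -65.]
-95 [ 77. -67.]
```

```bash
python3 -m pendant '{"slide":[[3,-8,0],[6,-17,0],[10,-25,0],[16,-32,0],[21,-39,0],[28,-46,0],[35,-51,0],[39,-54,0]],"spin":[0,0,0,0,0,0,0,0],"grip":[0,0,0,0,0,0,0,0]}'
python3 -m pendant '{"slide":[[4,-2,0],[12,-6,0],[21,-9,0],[29,-11,0],[34,-12,0],[38,-13,0],[38,-13,0],[38,-13,0]],"spin":[0,0,0,0,0,0,0,0],"grip":[0,0,0,0,0,0,0,0]}'
```

```text
time: 4.72
tcp_pos: [0.4784, -0.1465, 0.1608]
orientation: [0.0, 0.988, 0.153, 0.0]
wrist_force: [-0.6, 0.9, 1.0]
width: -0.0002
grip_force: 0.2
time: 5.38
tcp_pos: [0.5153, -0.158, 0.1602]
orientation: [-0.0, 0.988, 0.153, -0.0]
wrist_force: [-0.4, -0.5, -0.9]
width: 0.0005
grip_force: 0.0
```

```bash
python3 -m pendant '{"slide":[[-10,3,5],[-14,5,40],[-20,10,75],[-30,20,110],[-40,30,145],[-50,40,180],[-60,48,210],[-60,48,230]],"spin":[0,0,0,0,0,0,0,0],"grip":[0,0,0,50,100,100,100,100]}'
python3 -m pendant '{"slide":[[0,20,0],[0,30,0],[0,30,0],[0,30,0]],"spin":[0,0,0,0],"grip":[100,100,100,100]}'
cat > fit.py <<'E'
import sys
from h import *
c="wrist"; n=sys.argv[1]; camera_info(c); ray(c,(0,0))
p,d=snapshot(c); cv2.imwrite(f"pics/{n}.png",p); np.save(f"pics/{n}.npy",d)
X=np.array([at_d(c,(u,v),d[v,u]) for v in range(0,300) for u in range(0,560) if d[v,u]>0])
X=X[np.hypot(X[:,0]-.54,X[:,1]+.02)<.2]
q=X[(X[:,2]>.256)&(X[:,2]<.275)]
(x,y),r=cv2.minEnclosingCircle(q[:,:2].astype(np.float32)) if len(q) else ((0,0),0); print("grip",round(x,4),round(y,4),round(r,4),q.mean(0).round(4))
k=X[(X[:,2]>.183)&(X[:,2]<.193)]; r=k[:,:2]-(.523,-.072); R=np.hypot(*r.T)
h=k[(R>.04)&(R<.12)&(r@[-.29,-.957]>.03)]
l=cv2.fitLine(h[:,:2].astype(np.float32),2,0,.01,.01).ravel(); print("handle",h.mean(0).round(4),np.degrees(np.arctan2(*(h.mean(0)[:2]-(.523,-.072))[::-1])),l,len(h))
print(get_obs()["time"])
E
python3 fit.py w1
```

```text
time: 6.05
tcp_pos: [0.4531, -0.1086, 0.3939]
orientation: [0.001, 0.988, 0.154, 0.001]
wrist_force: [0.8, -0.7, 0.2]
width: 0.0605
grip_force: 0.0
time: 6.38
tcp_pos: [0.4545, -0.0796, 0.3897]
orientation: [-0.0, 0.988, 0.154, -0.001]
wrist_force: [-0.5, -0.1, -0.5]
width: 0.0853
grip_force: 0.0
grip 0.5056 0.0512 0.0124 [0.5063 0.0496 0.2651]
handle [ 0.5451 -0.1446  0.1883] -73.05055480812047 [ 0.30349985 -0.9528315   0.54511875 -0.1445761 ] 675
6.4333
```

View pics/w1.png

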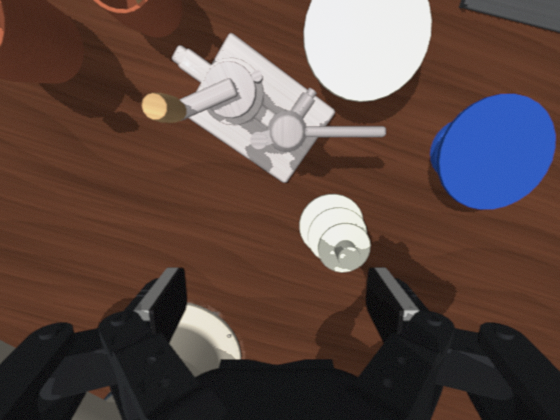

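The latch is free: the handle now runs from (287,130) to (385,131) in the picture, heading -73°, and everything else is in place. Refined crank axis is (.5455,.005). Next I'll take the grip.

```bash
python3 -m pendant '{"slide":[[12,30,0],[24,60,-5],[36,90,-10],[46,115,-20],[51,130,-40],[51,130,-60],[51,130,-70],[51,130,-70]],"spin":[0,0,0,0,0,0,0,0],"grip":[100,100,100,100,100,100,100,100]}' 30
python3 -m pendant '{"slide":[[0,0,-25],[0,0,-50],[0,0,-75],[0,0,-98],[0,0,-98],[0,0,-98]],"spin":[0,0,0,0,0,0],"grip":[100,100,100,100,100,100]}'
python3 -m pendant '{"slide":[[0,0,0],[0,0,0],[0,0,0],[0,0,0],[0,0,0],[0,0,0],[0,0,0],[0,0,0]],"spin":[0,0,0,0,0,0,0,0],"grip":[20,20,20,20,20,20,20,20]}' 30
python3 - <<'E'
from station import *
o=get_obs();print(o["tcp_pos"],o["width"],o["grip_force"],o["wrist_force"])
import numpy as np
c=np.array([545.5,5.3]); a0=np.radians(131.2)
P=lambda a:c+60*np.array([np.cos(a0-a),np.sin(a0-a)])
for k in range(6):
    b=P(1.6*k); print(k,[(P(1.6*k+.2*(j+1))-b).round().astype(int).tolist() for j in range(8)])
E
```

```text
time: 7.1
tcp_pos: [0.505, 0.0494, 0.3178]
orientation: [-0.0, 0.988, 0.153, -0.002]
wrist_force: [-0.5, -0.6, 0.5]
width: 0.0854
grip_force: 0.0
time: 7.6
tcp_pos: [0.5062, 0.0492, 0.2228]
orientation: [-0.0, 0.988, 0.153, -0.001]
wrist_force: [-0.1, 0.1, 0.4]
width: 0.0854
grip_force: 0.0
time: 8.27
tcp_pos: [0.5063, 0.0504, 0.2231]
orientation: [-0.0, 0.988, 0.153, 0.0]
wrist_force: [-4.1, 3.9, 11.3]
width: 0.0244
grip_force: 29.2
[0.50627338 0.0504375  0.22310945] 0.02435256866042584 29.211424235036247 [-4.14341353  3.86072485 11.34565265]
0 [[10, 7], [21, 12], [32, 14], [44, 15], [56, 13], [67, 8], [77, 1], [86, -7]]
1 [[7, -10], [11, -21], [13, -33], [13, -45], [11, -56], [6, -67], [-1, -77], [-9, -86]]
2 [[-10, -6], [-21, -11], [-33, -13], [-45, -12], [-57, -9], [-68, -4], [-77, 3], [-85, 12]]
3 [[-6, 10], [-10, 22], [-12, 34], [-11, 45], [-8, 57], [-2, 68], [5, 77], [14, 85]]
4 [[11, 6], [22, 9], [34, 11], [46, 9], [57, 6], [68, 0], [77, -8], [84, -17]]
5 [[5, -11], [9, -22], [10, -34], [8, -46], [4, -57], [-2, -68], [-10, -77], [-19, -84]]
```

```bash
python3 -m pendant '{"slide":[[10,7,0],[21,12,0],[32,14,0],[44,15,0],[56,13,0],[67,8,0],[77,1,0],[86,-7,0]],"spin":[0,0,0,0,0,0,0,0],"grip":[20,20,20,20,20,20,20,20]}'
```

```text
time: 8.93
tcp_pos: [0.5932, 0.0433, 0.2231]
orientation: [-0.0, 0.988, 0.154, 0.001]
wrist_force: [-6.2, -1.5, 10.4]
width: 0.0247
grip_force: 29.7
```

```bash
python3 -m pendant '{"slide":[[7,-10,0],[11,-21,0],[13,-33,0],[13,-45,0],[11,-56,0],[6,-67,0],[-1,-77,0],[-9,-86,0]],"spin":[0,0,0,0,0,0,0,0],"grip":[20,20,20,20,20,20,20,20]}'
python3 -m pendant '{"slide":[[-10,-6,0],[-21,-11,0],[-33,-13,0],[-45,-12,0],[-57,-9,0],[-68,-4,0],[-77,3,0],[-85,12,0]],"spin":[0,0,0,0,0,0,0,0],"grip":[20,20,20,20,20,20,20,20]}'
```

```text
time: 9.6
tcp_pos: [0.5829, -0.0425, 0.2231]
orientation: [-0.001, 0.988, 0.153, 0.0]
wrist_force: [-8.2, 15.8, 13.9]
width: 0.0243
grip_force: 30.6
time: 10.27
tcp_pos: [0.4987, -0.0312, 0.2232]
orientation: [0.001, 0.988, 0.153, 0.001]
wrist_force: [3.6, -1.6, 8.1]
width: 0.0238
grip_force: 29.9
```

```bash
python3 -m pendant '{"slide":[[-6,10,0],[-10,22,0],[-12,34,0],[-11,45,0],[-8,57,0],[-2,68,0],[5,77,0],[14,85,0]],"spin":[0,0,0,0,0,0,0,0],"grip":[20,20,20,20,20,20,20,20]}'
```

```text
time: 10.93
tcp_pos: [0.5117, 0.055, 0.2231]
orientation: [-0.0, 0.988, 0.154, -0.0]
wrist_force: [-4.5, 0.4, 12.0]
width: 0.0243
grip_force: 30.5
```

```bash
python3 -m pendant '{"slide":[[11,6,0],[22,9,0],[34,11,0],[46,9,0],[57,6,0],[68,0,0],[77,-8,0],[84,-17,0]],"spin":[0,0,0,0,0,0,0,0],"grip":[20,20,20,20,20,20,20,20]}'
python3 -m pendant '{"slide":[[3,-6,0],[5,-11,0],[6,-15,0],[6,-15,0]],"spin":[0,0,0,0],"grip":[20,20,20,20]}'
```

```text
time: 11.6
tcp_pos: [0.5972, 0.0373, 0.2231]
orientation: [-0.0, 0.988, 0.154, 0.001]
wrist_force: [-2.8, 2.0, 9.6]
width: 0.0244
grip_force: 30.2
time: 11.93
tcp_pos: [0.6037, 0.0216, 0.2232]
orientation: [0.0, 0.988, 0.153, 0.001]
wrist_force: [5.0, 0.1, 6.2]
width: 0.0243
grip_force: 29.7
```

```bash
python3 -m pendant '{"slide":[[1,-3,0],[1,-3,0],[1,-3,0]],"spin":[0,0,0],"grip":[20,20,20]}'
python3 -m pendant '{"slide":[[0,-2,0],[0,-2,0],[0,-2,0]],"spin":[0,0,0],"grip":[20,20,20]}'
```

```text
time: 12.18
tcp_pos: [0.604, 0.0206, 0.2232]
orientation: [-0.001, 0.988, 0.153, 0.001]
wrist_force: [1.6, 11.8, 7.9]
width: 0.0242
grip_force: 30.2
time: 12.43
tcp_pos: [0.6039, 0.0202, 0.2232]
orientation: [-0.002, 0.988, 0.154, 0.001]
wrist_force: [1.9, 23.5, 8.8]
width: 0.0242
grip_force: 30.7
```

The crank is at its stop: force rises and it no longer moves. I'll relax, let go, rise and check.

```bash
python3 -m pendant '{"slide":[[0,2,0],[0,3,0],[0,3,0],[0,3,0],[0,3,0],[0,3,0],[0,3,0],[0,3,0]],"spin":[0,0,0,0,0,0,0,0],"grip":[20,60,100,100,100,100,100,100]}'
python3 -m pendant '{"slide":[[0,0,25],[0,0,55],[-20,-15,90],[-50,-35,120],[-80,-55,150],[-110,-75,165],[-140,-95,165],[-140,-95,165]],"spin":[0,0,0,0,0,0,0,0],"grip":[100,100,100,100,100,100,100,100]}'
python3 -m pendant '{"slide":[[0,0,0],[0,0,0],[0,0,0]],"spin":[0,0,0],"grip":[100,100,100]}'
python3 fit.py w2
```

```text
time: 13.1
tcp_pos: [0.6033, 0.0198, 0.2223]
orientation: [0.0, 0.988, 0.153, -0.0]
wrist_force: [-0.2, -0.1, 0.2]
width: 0.0852
grip_force: 0.0
time: 13.77
tcp_pos: [0.4595, -0.0775, 0.3894]
orientation: [0.001, 0.988, 0.152, 0.001]
wrist_force: [1.5, -0.1, 1.2]
width: 0.0853
grip_force: 0.0
time: 14.02
tcp_pos: [0.4639, -0.0747, 0.3869]
orientation: [-0.0, 0.988, 0.153, -0.0]
wrist_force: [0.0, -0.4, -0.5]
width: 0.0852
grip_force: 0.0
grip 0.6018 0.0204 0.0123 [0.6007 0.0194 0.2651]
handle [ 0.545  -0.1445  0.1886] -73.08964155050211 [ 0.30385083 -0.9527196   0.5450472  -0.1445189 ] 620
14.0667
```

View pics/w2.png

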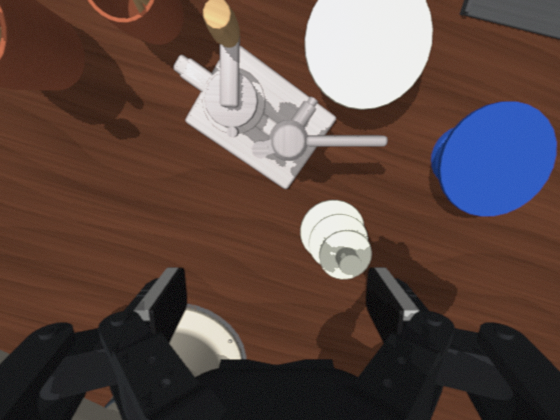

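The grip is at the stop angle (217,14 in the picture), the latch is still free, and nothing else has moved. Next I'll push the handle back, coming down on its far side with shut fingers.

```bash
python3 -m pendant '{"slide":[[30,-15,0],[60,-30,0],[90,-45,0],[118,-59,-10],[118,-59,-40],[118,-59,-70],[118,-59,-100],[118,-59,-110]],"spin":[0,0,0,0,0,0,0,0],"grip":[0,0,0,0,0,0,0,0]}'
python3 -m pendant '{"slide":[[0,0,0],[0,0,-30],[0,0,-60],[0,0,-90],[0,0,-115],[0,0,-115],[0,0,-115]],"spin":[0,0,0,0,0,0,0],"grip":[0,0,0,0,0,0,0]}'
python3 - <<'E'
import numpy as np
k=np.array([522,-71]); s=np.array([582,-134])
for p in range(-46,-125,-6):
    a=np.radians(p); print(p,(k+87*np.array([np.cos(a),np.sin(a)])-s).round())
E
```

```text
time: 14.73
tcp_pos: [0.5801, -0.1328, 0.2722]
orientation: [-0.002, 0.988, 0.154, -0.003]
wrist_force: [-1.0, 0.6, -0.1]
width: -0.0
grip_force: 0.0
time: 15.32
tcp_pos: [0.582, -0.134, 0.1633]
orientation: [-0.0, 0.988, 0.153, -0.0]
wrist_force: [-0.2, 0.3, 0.9]
width: 0.0004
grip_force: 0.0
-46 [0. 0.]
-52 [-6. -6.]
-58 [-14. -11.]
-64 [-22. -15.]
-70 [-30. -19.]
-76 [-39. -21.]
-82 [-48. -23.]
-88 [-57. -24.]
-94 [-66. -24.]
-100 [-75. -23.]
-106 [-84. -21.]
-112 [-93. -18.]
-118 [-101.  -14.]
-124 [-109.   -9.]
```

```bash
python3 -m pendant '{"slide":[[-6,-6,0],[-14,-11,0],[-22,-15,0],[-30,-19,0],[-39,-21,0],[-48,-23,0],[-57,-24,0],[-66,-24,0]],"spin":[0,0,0,0,0,0,0,0],"grip":[0,0,0,0,0,0,0,0]}'
python3 -m pendant '{"slide":[[-9,1,0],[-18,3,0],[-27,6,0],[-35,10,0],[-35,10,0],[-28,8,0],[-15,0,0],[-15,0,0]],"spin":[0,0,0,0,0,0,0,0],"grip":[0,0,0,0,0,0,0,0]}'
python3 -m pendant '{"slide":[[0,0,40],[0,10,80],[-10,20,115],[-20,35,150],[-30,50,180],[-40,60,210],[-45,70,225],[-45,70,225]],"spin":[0,0,0,0,0,0,0,0],"grip":[0,0,0,0,100,100,100,100]}'
python3 -m pendant '{"slide":[[0,0,0],[0,0,0],[0,0,0]],"spin":[0,0,0],"grip":[100,100,100]}'
python3 fit.py w3
python3 - <<'E'
from h import *
p,d=snapshot("scene"); cv2.imwrite("pics/scene1.png",p)
for l in("cake_stand","cupcake_tower","spoon_crock"):
    for r in place_of("scene",l)[:3]: print(l,round(r["score"],2),np.round(r["xy"]),at_z("scene",r["xy"],0).round(3))
E
```

```text
time: 15.98
tcp_pos: [0.5156, -0.1589, 0.164]
orientation: [0.001, 0.988, 0.153, 0.002]
wrist_force: [3.2, 2.5, 4.3]
width: 0.0004
grip_force: 2.3
time: 16.65
tcp_pos: [0.5032, -0.1595, 0.1625]
orientation: [0.001, 0.988, 0.153, 0.001]
wrist_force: [-1.4, 0.3, 0.0]
width: 0.0
grip_force: 0.0
time: 17.32
tcp_pos: [0.4561, -0.0871, 0.3911]
orientation: [0.001, 0.988, 0.154, 0.003]
wrist_force: [0.5, -0.2, 0.6]
width: 0.0485
grip_force: 0.0
time: 17.57
tcp_pos: [0.4553, -0.0883, 0.386]
orientation: [-0.0, 0.988, 0.153, -0.001]
wrist_force: [0.1, -0.4, -1.0]
width: 0.0833
grip_force: 0.0
grip 0.6005 0.0197 0.0117 [0.5953 0.0172 0.2637]
handle [ 0.4626 -0.1184  0.1884] -142.45580387143215 [ 0.7779292   0.6283519   0.46263564 -0.11839323] 586
17.6167
cake_stand 0.92 [360. 300.] [0.842 0.151 0.   ]
cake_stand 0.88 [152. 259.] [ 0.584 -0.382  0.   ]
cake_stand 0.86 [242. 271.] [ 0.681 -0.138  0.   ]
cupcake_tower 0.87 [204. 200.] [ 0.373 -0.21   0.   ]
spoon_crock 0.9 [388. 210.] [0.539 0.339 0.   ]
spoon_crock 0.65 [348. 239.] [0.629 0.185 0.   ]
```

View pics/w3.png

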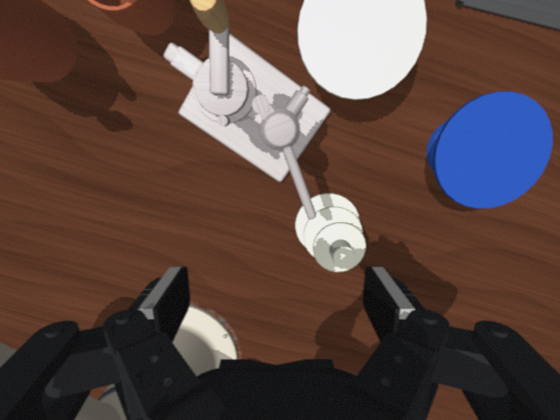

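View pics/scene1.png

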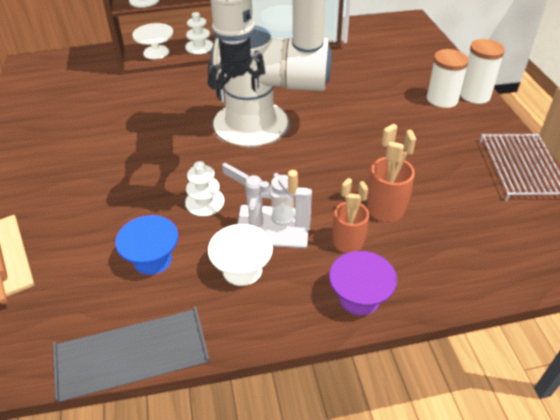

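The handle is back at its starting line: wrist view (280,128) to (312,212), the same -141° line as at first. The grip is still at the stop at (208,5). In the scene view the tower, stand and crocks stand as before, and the gripper is open and clear.

```bash
python3 -c "
from station import hand_in; print(hand_in())"
```

```text
the job is handed in; nothing more can be done
None
```

The pressing is done and handed in at about 18 s: latch freed, crank wound clockwise to its hard stop, latch pushed back to where it started, the stand, tower and crock where they were, and the gripper open and clear.

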